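# Clamp and release an allergen test cassette in its reader at the buffet

## Task

Gently push the white test cassette fully home against the reader's end stop, then press down the thumb pad of the spring clip so that its foot passes over the cassette's edge, swing it round its screw until it lies squarely across the cassette, and let go. Leave it clamped, hands off, for two seconds and a bit while the reader reads, then swing the clip well clear again, leaving the cassette home. Do not bend the clip, force the cassette or disturb the other things.

Things in the scene. Friction and masses are not known exactly. Their poses are not given: they have to be found in the camera images.
- reader: Grey low reader fixed to the table, 165 x 185 mm, flat top 30 mm up. Origin at table height under the centre of the seated cassette; z up. Its frame (mm): top spans x -70 to 95, y -57 to 127; the cassette channel runs along x through y 0 between 3 mm high rails (x -22 to 40, inner faces at y +-17), front (-x) open. More than 15 N from the fingers on it or its clip does damage.
- stop (a point): Foot of the face of the aluminium end stop at the far end of the channel, 5 mm high: reader x 40, y 0, z 30 mm.
- hump (a point): Top centre of the electronics hump behind the stop: 30 (x) x 75 x 30 mm high, its top 60 mm above the table; keep clear of it.
- cassette: Loose white plastic cassette, 80 (its x) x 32 x 7 mm, about 30 g, origin at the centre of its underside. Lies in the channel, x along the reader's x, 10 to 22 mm short of home. Home: far end touching the end stop, origin at x 0, z 30 mm of the reader; 2 mm short is not home. Push its near (-x) end towards +x, about 5 N; over 20 N from the fingers cracks it.
- clip (a joint): Angle a (rad) of the spring clip about its upright screw, anticlockwise from above; 0 is squarely across the cassette, -0.4 to 1.5, starts clear at 1.05 to 1.4. In the reader's frame (mm) its foot, a blunt upright 9 mm pin, is at x 45 sin a, y 55 - 45 cos a; the centre of its thumb pad at x -50 sin a, y 55 + 50 cos a. Clamped within 0.3 of 0; clear above 0.85.
- pivot (a point): The clip's upright screw, at the reader's top: reader x 0, y 55, z 30 mm. The clip is a seesaw on it: pressing the thumb pad (flat level rubber disc, 32 mm across) lifts the foot by 0.9 of the pad's travel. It turns with light friction (1 N at the pad) and stays where left; a finger pressing on the pad drags it round.
- pad_level (a point): A fixed point in the reader above the screw, 58 mm above the table: the nominal height of the unpressed pad's top. The true height is not measured: the pad stands on a set screw and the clip on an adjustable collar, so its top is up to 6 mm higher or lower. The foot's end is 4.5 mm above the reader's top, up to 1 mm more or less.
- spring (a point): Same point as the pivot. The spring resists with 2 N at first, then 2 N more per mm of pad travel; past 15 N (6.5 mm) it bends for good. 11 to 12.5 N on the pad always lifts the foot over the cassette; with much less the foot strikes the cassette's side and drags it off the stop.
- buffer: Bystander: small clear bottle, 26 mm across, 60 mm tall.
- kitbox: Bystander: cardboard box, 100 x 60 x 35 mm.
- bowl: Bystander: white bowl, 110 mm across, 45 mm tall.
- shaker: Bystander: glass shaker, 40 mm across, 75 mm tall.
- spoon: Bystander: serving spoon lying on the table.
- plates: Bystander: white plate, 180 mm across.
Not all that is in view belongs to the job. Of the things that look like the cassette, the middle-sized one is meant.

How it is judged (in metres and radians):
On the way, in this order (a step that is already met when the one before it is completed fails the run):
1. the cassette is fully home against the end stop, the clip still clear (x of cassette in the frame of reader above -0.002 m and z of cassette in the frame of reader below 0.0325 m and value of joint clip above 0.8 rad), for 0.2 s.
2. the clip lies across the home cassette, let go, for two seconds (x of cassette in the frame of reader above -0.002 m and z of cassette in the frame of reader below 0.0325 m and contact force between the fingers and reader below 0.3 N and value of joint clip between -0.3 and 0.3 rad), for 1.8 s.
At the end, for the whole second after the job is handed in: The clip is swung clear again (clip above 0.85), the cassette lies flat in the channel, at rest, within 2 mm of fully home (x of cassette in the frame of reader above -0.002 m and z of cassette in the frame of reader below 0.0325 m and value of joint clip above 0.85 rad and linear speed of cassette below 0.02 m/s); the robot touches nothing.
It fails at once if the reader or its clip is pressed with more than 15 N (contact force between the fingers and reader above 15 N).
It fails at once if the cassette is pushed by the fingers with more than 20 N (contact force between the fingers and cassette above 20 N).
It fails at once if a bystander is moved by more than 30 mm (distance of any of buffer, kitbox, bowl, shaker, spoon, plates from where it was at the start of the episode above 0.03 m).
It also fails if it takes over 72 s, if anything falls off the work surface, if the arm or the gripper's body presses on something with over 40 N, if the wrist force passes 120 N, or if a joint passes its speed limit or range.

## Robot

A 6-joint arm with a two-finger parallel gripper is mounted at the origin on the work surface. World frame = base frame: x ahead of the robot, y to its left, z up, the work surface at z = 0. Lengths are in mm, angles in rad, forces in N, time in s.
With the tool pointing down it reaches from about 300 to 950 mm from the base axis. Payload 3.1 kg.
Tool frame: the origin (TCP) lies midway between the tips of the shut fingers; the grasp point (between the pads) lies 19 mm behind it (robot.tcp_to_grasp is the distance from the TCP to the grasp point, in mm); z points along the fingers, y is the direction in which the jaws open and shut (so a half turn about z gives the same grasp; the last joint's range is limited). The gripper opens to 85 mm and grips with 20 to 120 N. Pads are 22 mm wide; open, the fingers measure 114 mm over their backs; the gripper's body (76 mm by 85 mm) begins 54 mm behind the grasp point. The pads swing forward as they close: fully open they stand 13 mm farther back than shut.
Start: joints at [1.145, 0.308, 1.634, -0, 1.2, -0.07], TCP at [217.739, 585.852, 231.272] pointing down, gripper open.
Joint ranges: [-3.06, 3.06], [-0.79, 1.96], [0.05, 2.63], [-1.19, 4.34], [0.05, 2.64], [-2.94, 2.94]. Speed limits (rad/s): [2.79, 2.79, 3.14, 3.14, 3.14, 3.14].

## Interface

Orientations are given as a unit quaternion [w, x, y, z].
In Python, from rig import robot gives the robot as it stands.
- The arm moves only by the shell command python3 -m pendant 'ROWS' [FORCE]. ROWS is JSON, one flat list of numbers, 5 for each row, row after row: the finger opening in m, from 0 to 0.0854, then the shift along the tool's x, y, z in m, then the turn about the tool's z in degrees. In form: [hand, tx, ty, tz, roll, hand, tx, ty, tz, roll, ...]. A call has 1 to 10 rows; each row shifts and turns the commanded pose from where the row before left it, along the tool's axes as they then stand; what a row does not reach is not made up. A row lasts 1/8 s, in which the tool goes at most 62.5 mm and 10.7 degrees, less where a joint would pass 70% of its speed; a pose out of reach is approached as far as the arm can. A call with a gripper value outside its range is refused whole. The fingers move at their own pace and stop on an object; FORCE is the grip in N (left out, the last holds). Time passes only in rows, so rows that do not move let the fingers close. It gives the time, the measured TCP pose, the force and the opening at its end, in the units of the state.
- robot.sense(): the state, without advancing time (a new reading comes with each control period).
- robot.snapshot(name): name is "scene" or "top" or "wrist"; returns (picture, depth): 400x640x3 uint8, red, green, blue; 400x640 float32, mm along the optical axis (not along the pixel's ray), 0 where there is no reading.
- robot.calibration(name): a dict with "camera_matrix" (3x3 intrinsics, pixels), "k1" (the pictures are not rectified: a ray, as slopes to the right and down, at radius r is drawn at 1 + k1 r^2 times it, then the intrinsics apply), "R" (3x3) and "t" (3): a world point X has camera coordinates R X + t. Camera axes: x right, y down, z forward; pixel columns grow to the right and rows downward; lengths in mm; the calibration is good to about 2 mm. A picture is of the moment at which its call begins: read the wrist's pose just before it. calibration takes no time and is no camera call; for the wrist camera it gives the pose at the moment of the call.
- robot.hand_in(): hands the job in, once; it reports no verdict.
The state is a dict: "t": time; "joints": joint angles; "dq": joint speeds; "tau": joint torques, N m; "tool_pos": TCP position; "eef_rot": TCP orientation; "wrist_force": force on the tool from outside, world axes, zero at the start; "ft_torque": the same for the moment, N m; "grip_width": opening from 0.0 (shut) to 1.0 (fully open).
Only numpy, scipy, OpenCV 4.12 (cv2) and the standard library are available. Lean on these libraries where they do the work, as an engineer would, in place of code of your own. Each camera call takes 0.05 s, during which the arm holds its last target.

## Working session

There is one attempt and no reset: what is moved stays moved. The work goes in short steps, Python scripts to look and compute and a shell command to move; the robot and the scene stay as the last step left them, time stands still between calls to the robot, and variables do not carry over. Pictures are saved under pics/ and viewed, and the job is handed in when it is done.

```bash
ls; mkdir -p pics; python3 - <<'E'
from rig import robot
import cv2
print(robot.sense())
for n in("scene","top","wrist"):
    p,d=robot.snapshot(n); cv2.imwrite(f"pics/{n}0.png",p[:,:,::-1]); c=robot.calibration(n); print(n,c)
E
```

```text
pics
{'t': 0.0, 'joints': array([ 1.14529865e+00,  3.09029290e-01,  1.63521003e+00,  2.73984106e-05,
        1.19967045e+00, -6.97122632e-02]), 'dq': array([ 7.87302375e-04,  1.19071406e-04, -8.53110083e-05,  9.35684808e-04,
       -6.83243506e-04, -7.32927685e-05]), 'tau': array([-2.26110801e-04, -4.15243149e+01, -2.76666641e+01, -3.29695094e-04,
        1.00568729e-02, -1.00044201e-05]), 'tool_pos': array([217.38764021, 585.09487605, 230.0207556 ]), 'eef_rot': array([-2.96314152e-04,  1.76960715e-01,  9.84217234e-01, -1.12009722e-03]), 'wrist_force': array([-0.21557451,  0.98728345,  1.11239247]), 'ft_torque': array([-0.05866208, -0.04832752, -0.03012767]), 'grip_width': 1.0027139679905313}
scene {'camera_matrix': array([[372.98030351,   0.        , 319.4060589 ],
       [  0.        , 372.98030351, 195.69191697],
       [  0.        ,   0.        ,   1.        ]]), 'k1': -0.030955423787310945, 'R': array([[ 0.45301309,  0.89137142, -0.01536676],
       [ 0.58747495, -0.31144307, -0.74691123],
       [-0.6705612 ,  0.32933297, -0.66474617]]), 't': array([-263.31626395, -253.3454679
[... 152 characters left out ...]
  0.        ,   0.        ,   1.        ]]), 'k1': -0.005206602717615889, 'R': array([[-0.02130958, -0.99977187,  0.00145079],
       [-0.98089838,  0.02062662, -0.19342416],
       [ 0.19335011, -0.00554487, -0.98111416]]), 't': array([   1.22696671,  539.61684835, 1050.25896656])}
wrist {'camera_matrix': array([[282.84089774,   0.        , 315.24897647],
       [  0.        , 282.84089774, 203.61872404],
       [  0.        ,   0.        ,   1.        ]]), 'k1': -0.04387780788755899, 'R': array([[ 0.34828186,  0.93738532, -0.00291734],
       [ 0.89361076, -0.33107439,  0.30306692],
       [ 0.28312462, -0.10815968, -0.95296481]]), 't': array([-622.99490568,  -40.28836848,  379.92765613])}
```

View pics/scene0.png

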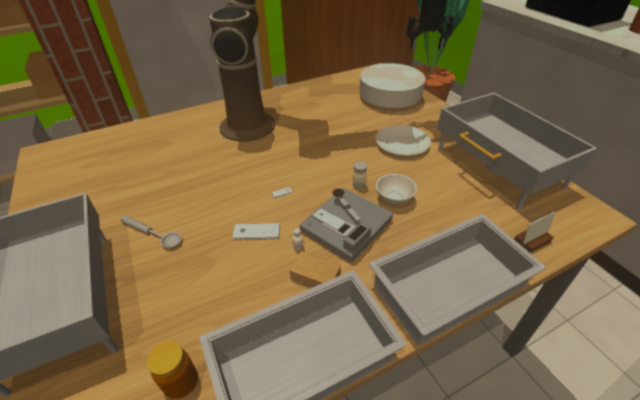

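View pics/top0.png

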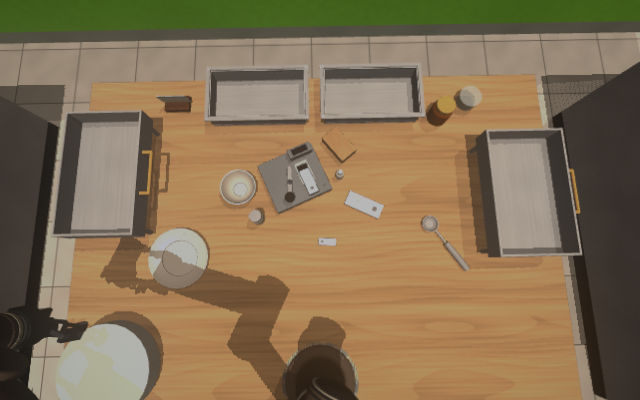

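View pics/wrist0.png

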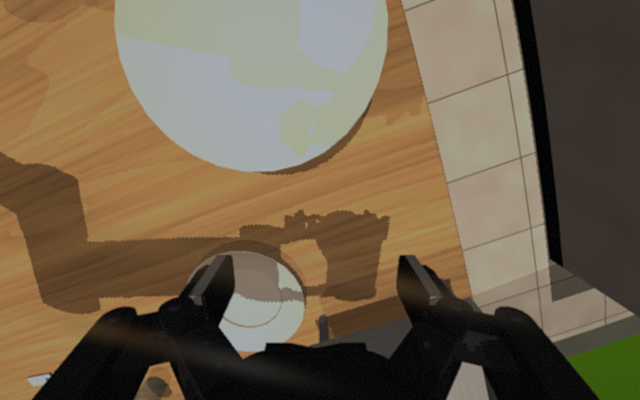

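Candidates for the cassette in the top view are (307,178) in the reader channel, (364,205) a larger one on the table, and (327,242) a small one on the table. The middle-sized one in the channel fits the description. I'll check it in a close crop.

```bash
cat > h.py <<'E'
import numpy as np, cv2
def ray(c,u,v):
    K=c["camera_matrix"];k=c["k1"]
    d=np.array([(u-K[0,2])/K[0,0],(v-K[1,2])/K[1,1]]);s=d.copy()
    for _ in range(20): s=d/(1+k*(s@s))
    R=c["R"];o=-R.T@c["t"];return o,R.T@np.array([s[0],s[1],1])
def plane(c,u,v,z):
    o,d=ray(c,u,v);return o+d*(z-o[2])/d[2]
def depthpt(c,u,v,D):
    o,d=ray(c,u,v);return o+d*D
def proj(c,X):
    x=c["R"]@np.asarray(X,float)+c["t"];s=x[:2]/x[2];s=s*(1+c["k1"]*(s@s));K=c["camera_matrix"]
    return np.array([K[0,0]*s[0]+K[0,2],K[1,1]*s[1]+K[1,2]])
def tri(obs):
    A=0;b=0
    for c,u,v in obs:
        o,d=ray(c,u,v);d=d/np.linalg.norm(d);P=np.eye(3)-np.outer(d,d);A=A+P;b=b+P@o
    X=np.linalg.solve(A,b);return X
E
python3 - <<'E'
import cv2,numpy as np
a=cv2.imread("pics/top0.png");b=cv2.imread("pics/scene0.png")
A=cv2.resize(a[130:220,240:390],None,fx=5,fy=5,interpolation=3);cv2.imwrite("pics/topc.png",A)
B=cv2.resize(b[170:270,270:420],None,fx=5,fy=5,interpolation=3);cv2.imwrite("pics/scenec.png",B)
E
```

```text
(no output)
```

View pics/topc.png

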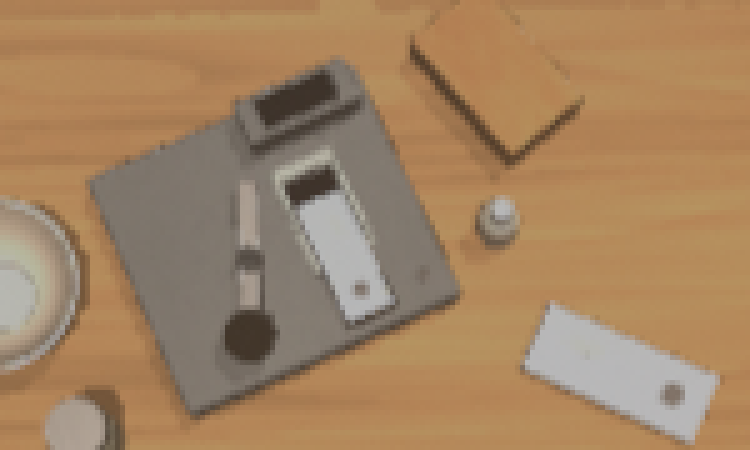

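View pics/scenec.png

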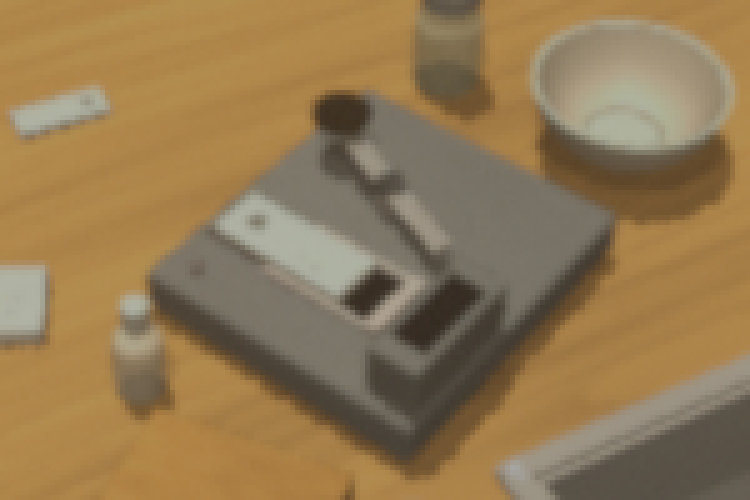

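The crop confirms it: the cassette is in the channel, with its near end at topc (370,310), and the pad is the black disc at topc (250,335). Next I'll fit the reader's pose roughly from the corners.

```bash
python3 - <<'E'
from rig import robot
from h import *
from scipy.optimize import least_squares
ct=robot.calibration("top");cs=robot.calibration("scene")
T=lambda u,v:(240+u/5-.4,130+v/5-.4)
S=lambda u,v:(270+u/5-.4,170+v/5-.4)
obs=[(ct,*T(195,410),(-70,127,30)),(ct,*T(460,293),(-70,-57,30)),(ct,*T(92,183),(95,127,30)),
(cs,*S(152,275),(-70,-57,30)),(cs,*S(372,93),(-70,127,30)),(cs,*S(615,215),(95,127,30)),(cs,*S(410,430),(95,-57,30))]
def W(p,q):
    c,s=np.cos(p[2]),np.sin(p[2]);return np.array([p[0]+c*q[0]-s*q[1],p[1]+s*q[0]+c*q[1],q[2]])
f=lambda p:np.concatenate([proj(c,W(p,q))-[u,v] for c,u,v,q in obs])
r=least_squares(f,[600,50,.3]);print(r.x,np.degrees(r.x[2]),r.fun.round(1))
p=r.x
pad=tri([(ct,*T(250,335)),(cs,*S(342,112))]);print("pad",pad)
c,s=np.cos(p[2]),np.sin(p[2]);d=pad[:2]-p[:2];print("reader",c*d[0]+s*d[1],-s*d[0]+c*d[1])
for n,(u,v),k in(("cas near",T(370,312),ct),("cas far",T(320,200),ct),("buf",T(497,240),ct),("shak",T(80,430),ct),("bowl",T(5,285),ct)):
    X=plane(k,u,v,37 if "cas" in n else 0);d=X[:2]-p[:2];print(n,X,c*d[0]+s*d[1],-s*d[0]+c*d[1])
E
```

```text
[6.05031688e+02 2.99154562e+01 4.11265468e-01] 23.563775563011628 [-1.2  0.7  0.5 -0.7 -1.6 -1.4 -1.9 -0.5 -1.7 -1.4  1.1  0.1  0.2  1. ]
pad [532.63114208  79.45709205  59.37274567]
reader -46.55823433657009 74.35417618155135
cas near [549.38272709   6.9085384   37.        ] -60.20617509963563 1.1582613374087423
cas far [620.85403048  36.59384126  37.        ] 17.172822444520403 -0.20377918029511566
buf [602.06326975 -74.58361331   0.        ] -44.496449159156555 -94.59880042035603
shak [485.47742229 189.85311922   0.        ] -45.64709727331247 194.39552711479644
bowl [579.2580969  238.59516849   0.        ] 59.79932711883214 201.58259050397524
```

```bash
python3 -m pendant '[0,-0.03,-0.02,0,0, 0,-0.05,-0.04,0,0, 0,-0.05,-0.04,0,0, 0,-0.05,-0.04,0,0, 0,-0.05,-0.04,0,0, 0,-0.05,-0.04,0,0, 0,-0.05,-0.04,0,0, 0,-0.05,-0.04,0,0, 0,-0.05,-0.04,0,0, 0,-0.05,-0.04,0,0]' 30 && python3 -m pendant '[0,-0.034,-0.005,0,0, 0,0,0,0,-9, 0,0,0,0,-9, 0,0,0,0,-9, 0,0,0,0,-9, 0,0,0,0,-8,0,0,0,0,0,0,0,0,0,0]'
python3 - <<'E'
from rig import robot
import cv2,pickle
s=robot.sense();print(s["tool_pos"],s["eef_rot"],s["wrist_force"],s["joints"])
c=robot.calibration("wrist");p,d=robot.snapshot("wrist");cv2.imwrite("pics/w1.png",p[:,:,::-1]);pickle.dump((c,d),open("w1.pkl","wb"))
E
```

```text
t: 1.4
tool_pos: [528.9, 72.4, 231.2]
eef_rot: [0.0, 0.177, 0.984, 0.0]
wrist_force: [0.8, 1.4, -0.0]
grip_width: -0.004
t: 2.4
tool_pos: [558.2, 57.7, 231.1]
eef_rot: [-0.0, -0.204, 0.979, 0.0]
wrist_force: [0.3, -0.0, 0.7]
grip_width: 0.005
[558.17545026  57.70275671 231.06051171] [-2.19899736e-04 -2.03647615e-01  9.79044228e-01  3.04330299e-05] [ 0.28403182 -0.0166733   0.68774188] [ 2.54249279e-02  1.86520714e-01  1.78606806e+00 -2.03168643e-05
  1.16944748e+00 -1.95552782e+00]
```

View pics/w1.png

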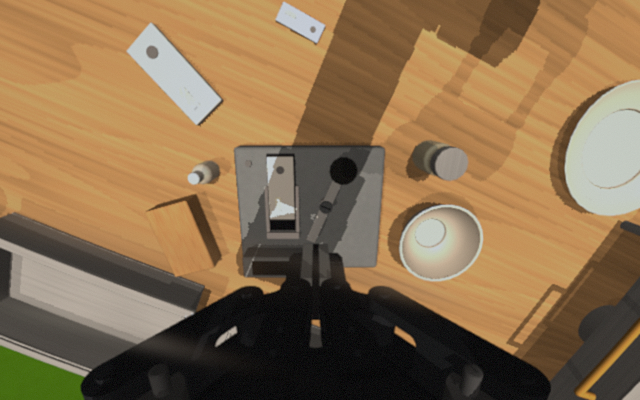

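View w1 shows the cassette in the channel at about (280,190), the pad disc at (343,171), the hump at (275,265) and the screw at (326,207). I'll take a second view, lower.

```bash
python3 -m pendant '[0,-0.01,0,0.03,0, 0,-0.01,0,0.03,0, 0,0,0,0.03,0, 0,0,0,0.02,0, 0,0,0,0,0, 0,0,0,0,0]'
python3 - <<'E'
from rig import robot
import cv2,pickle
s=robot.sense();print(s["tool_pos"],s["eef_rot"],s["wrist_force"],s["joints"])
c=robot.calibration("wrist");p,d=robot.snapshot("wrist");cv2.imwrite("pics/w2.png",p[:,:,::-1]);pickle.dump((c,d),open("w2.pkl","wb"))
a=cv2.imread("pics/w1.png")[130:290,220:400];cv2.imwrite("pics/w1c.png",cv2.resize(a,None,fx=3.7,fy=3.7,interpolation=3))
a=p[60:320,180:500,::-1];cv2.imwrite("pics/w2c.png",cv2.resize(a,None,fx=2.3,fy=2.3,interpolation=3))
E
```

```text
t: 3.2
tool_pos: [577.4, 65.8, 122.1]
eef_rot: [0.001, -0.204, 0.979, -0.0]
wrist_force: [0.2, 0.0, 0.3]
grip_width: 0.005
[577.39648257  65.77555326 122.13227324] [ 6.82992884e-04 -2.04401861e-01  9.78886815e-01 -1.28122860e-04] [0.21166102 0.0077744  0.28106709] [ 3.85181532e-02  3.50189197e-01  1.82093335e+00 -3.05145903e-05
  9.69080524e-01 -1.94396628e+00]
```

View pics/w1c.png

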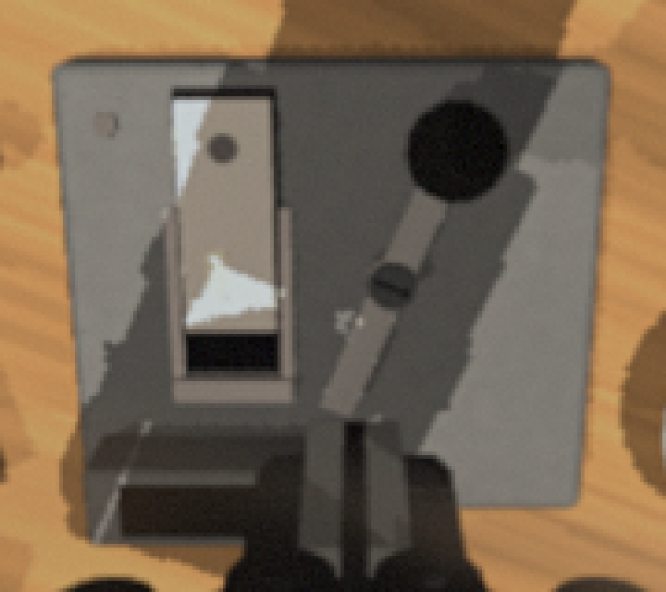

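View pics/w2c.png

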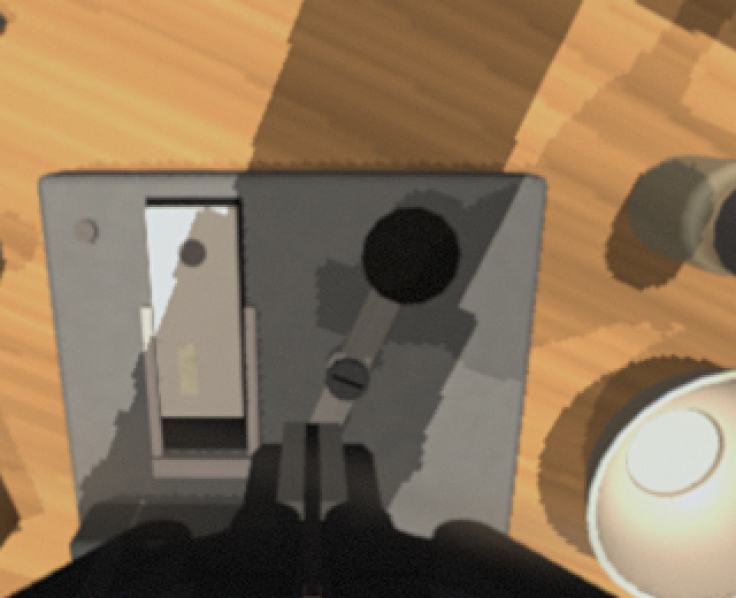

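```bash
cat > fit.py <<'E'
from h import *
import pickle
from scipy.optimize import least_squares
c1=pickle.load(open("w1.pkl","rb"))[0];c2,d2=pickle.load(open("w2.pkl","rb"))
A=lambda u,v:(c1,220+u/3.7-.4,130+v/3.7-.4)
B=lambda u,v:(c2,180+u/2.3-.3,60+v/2.3-.3)
def W(p,q):
    c,s=np.cos(p[2]),np.sin(p[2]);return np.array([p[0]+c*q[0]-s*q[1],p[1]+s*q[0]+c*q[1],q[2]])
def inv(p,X):
    c,s=np.cos(p[2]),np.sin(p[2]);d=X[:2]-p[:2];return np.array([c*d[0]+s*d[1],-s*d[0]+c*d[1],X[2]])
E
python3 - <<'E'
from fit import *
obs=[(*A(56,62),(-70,-57,30)),(*A(610,62),(-70,127,30)),(*B(39,175),(-70,-57,30)),(*B(548,177),(-70,127,30)),(*A(582,507),(95,127,30)),
(*A(233,380),(40,0,35)),(*B(204,459),(40,0,35))]
f=lambda p:np.concatenate([proj(c,W(p,q))-[u,v] for c,u,v,q in obs])
r=least_squares(f,[605,30,.41]);p=r.x;print(p,np.degrees(p[2]),r.fun.round(1))
pickle.dump(p,open("p.pkl","wb"))
P=tri([A(457,151),B(411,255)]);i=inv(p,P);print("pad",P,i,"a",np.arctan2(-i[0],i[1]-55),np.hypot(i[0],i[1]-55))
S=tri([A(392,285),B(348,378)]);print("screw",inv(p,S))
for n,a,b in(("nl",(174,97),(147,206)),("nr",(272,98),(240,207)),("fl",(187,330),(163,417)),("fr",(279,332),(244,417))):
    X=tri([A(*a),B(*b)]);print(n,inv(p,X),inv(p,plane(*A(*a),37)),inv(p,plane(*B(*b),37)))
u,v=[int(round(x)) for x in B(411,255)[1:]];print("depth pad",[depthpt(c2,u,v,d2[v,u])], np.median(d2[v-4:v+5,u-4:u+5]))
for a in((300,250),(480,400),(190,300)):
    u,v=[int(round(x)) for x in B(*a)[1:]];print(depthpt(c2,u,v,d2[v,u]))
E
```

```text
[6.02743801e+02 2.98166976e+01 4.08760068e-01] 23.420226709202407 [-1.8  0.4  1.4  0.5 -2.4 -0.5  2.1 -0.8 -0.2  1.6  0.1  0.6  0.7  0.1]
pad [530.5086331   78.49199993  60.00046923] [-46.93696552  73.37660298  60.00046923] a 1.1976245167408375 50.40613324841544
screw [-1.48335288 54.59205241 51.66924811]
nl [-59.19217142 -16.33777291  33.07777907] [-59.97592572 -15.59622989  37.        ] [-59.42684862 -15.41685896  37.        ]
nr [-55.2787437   13.42860756   5.78549024] [-59.64714127  15.85570088  37.        ] [-59.08563019  16.89910914  37.        ]
fl [ 17.61990976 -13.80462159  43.18808124] [ 19.74619578 -15.08343043  37.        ] [ 20.75353758 -15.13984427  37.        ]
fr [18.97122289 16.60744807 40.57188065] [20.40542855 16.51407716 37.        ] [20.57411634 16.0196855  37.        ]
depth pad [array([530.96869354,  78.43664209,  59.7296911 ])] 206.9479
[548.56888552  47.077632    28.61667637]
[575.41157499 135.41618749  29.54407126]
[580.11146853  17.27794661  36.67774591]
```

Measured: reader at (603,30) turned 23.4°, pad top about 60 mm at reader (-47,73), a≈1.20, cassette about 19.5 mm short. Moving behind the near end to start the push.

```bash
python3 -m pendant '[0,0.025,-0.015,0,0, 0,0.025,-0.015,0,0, 0,0.023,-0.013,0,0, 0,0,0,0.03,0, 0,0,0,0.03,0, 0,0,0,0.02,0, 0,0,0,0.006,0, 0,0,0,0,0, 0,0,0,0,0]'
python3 - <<'E'
from rig import robot
from fit import *
p=pickle.load(open("p.pkl","rb"));s=robot.sense();print(inv(p,s["tool_pos"]),s["wrist_force"])
q,d=robot.snapshot("wrist");cv2.imwrite("pics/w3.png",q[:,:,::-1])
E
```

```text
t: 4.38
tool_pos: [528.3, -3.0, 36.6]
eef_rot: [0.001, -0.205, 0.979, -0.0]
wrist_force: [-0.2, 0.6, 1.1]
grip_width: -0.003
[-81.32227824  -0.50945874  36.60077386] [-0.18929995  0.58842031  1.09354943]
```

View pics/w3.png

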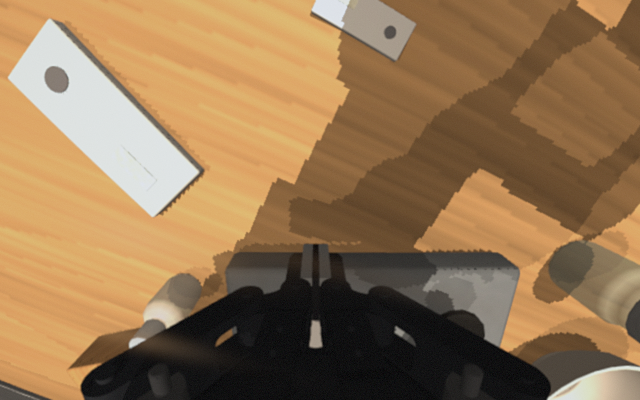

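The wrist view hides the cassette behind the fingers, so I'll push by position and force.

```bash
python3 -m pendant '[0,0,0,0.003,0, 0,-0.004,0,0,0, 0,-0.004,0,0,0, 0,-0.003,0,0,0, 0,-0.003,0,0,0, 0,-0.003,0,0,0,0,-0.003,0,0,0,0,0,0,0,0]'
python3 - <<'E'
from rig import robot
from fit import *
p=pickle.load(open("p.pkl","rb"));s=robot.sense();print(inv(p,s["tool_pos"]),s["wrist_force"])
q,d=robot.snapshot("top");cv2.imwrite("pics/t2.png",cv2.resize(q[130:220,240:390,::-1],None,fx=5,fy=5,interpolation=3))
q,d=robot.snapshot("scene");cv2.imwrite("pics/s2.png",cv2.resize(q[170:270,270:420,::-1],None,fx=5,fy=5,interpolation=3))
E
```

```text
t: 5.42
tool_pos: [545.8, 5.2, 32.3]
eef_rot: [0.0, -0.205, 0.979, -0.0]
wrist_force: [-0.8, -0.2, -0.8]
grip_width: -0.003
[-62.07062527   0.07543514  32.33615559] [-0.84755033 -0.19333525 -0.80930418]
```

View pics/s2.png

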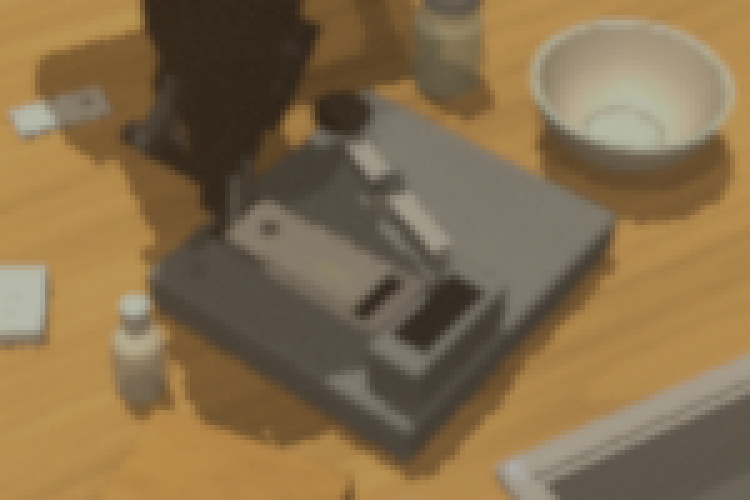

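View pics/t2.png

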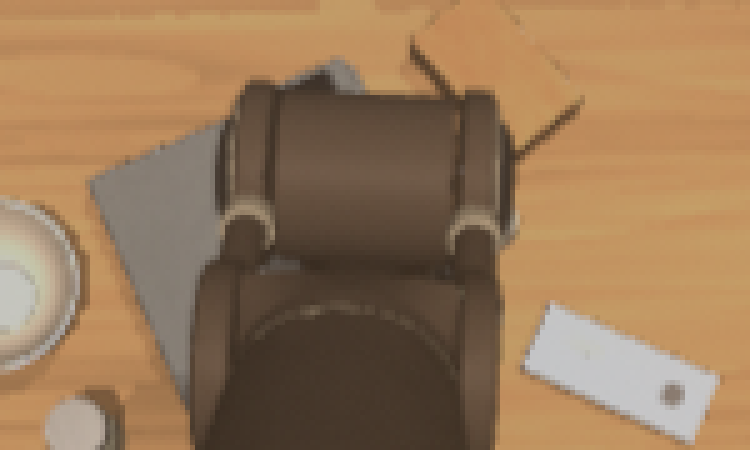

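The scene crop shows the dark slot narrowing from about 20 mm to 11 mm, so the cassette is sliding freely. I'll go on gently.

```bash
python3 -m pendant '[0,-0.0015,0,-0.0007,0, 0,-0.0015,0,0,0, 0,-0.0015,0,0,0, 0,-0.0015,0,0,0, 0,-0.001,0,0,0, 0,-0.001,0,0,0,0,0,0,0,0]'
cat > st.py <<'E'
from rig import robot
from fit import *
import sys
p=pickle.load(open("p.pkl","rb"));s=robot.sense();c,n=np.cos(p[2]),np.sin(p[2]);f=s["wrist_force"]
print("tcp",inv(p,s["tool_pos"]).round(2),"F reader",(c*f[0]+n*f[1]).round(2),(-n*f[0]+c*f[1]).round(2),f[2].round(2))
if len(sys.argv)>1:
    q,d=robot.snapshot("scene");cv2.imwrite("pics/%s.png"%sys.argv[1],cv2.resize(q[170:270,270:420,::-1],None,fx=5,fy=5,interpolation=3))
E
python3 st.py s3
```

```text
t: 6.4
tool_pos: [552.8, 8.4, 33.0]
eef_rot: [0.0, -0.205, 0.979, -0.0]
wrist_force: [1.5, -0.4, -0.3]
grip_width: -0.002
tcp [-54.33   0.17  32.95] F reader 1.2 -0.95 -0.31
```

View pics/s3.png

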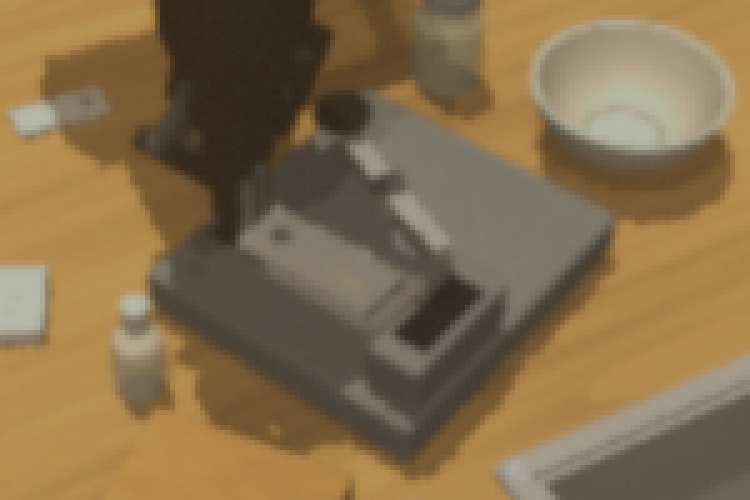

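Almost home: only a thin dark line is left at (400,290). Next come 1 mm steps while I watch the force.

```bash
for i in 1; do python3 -m pendant '[0,-0.001,0,0,0, 0,-0.001,0,0,0]' | grep force; done; python3 st.py
```

```text
wrist_force: [0.1, 0.3, 0.1]
tcp [-52.48   0.19  32.97] F reader 0.21 0.21 0.1
```

```bash
python3 -m pendant '[0,-0.001,0,0,0, 0,0,0,0,0]' | grep force; python3 st.py
```

```text
wrist_force: [-0.4, -0.2, -0.4]
tcp [-51.29   0.16  33.02] F reader -0.45 -0.0 -0.38
```

```bash
python3 -m pendant '[0,-0.001,0,0,0, 0,0,0,0,0]' | grep force; python3 st.py s4
```

```text
wrist_force: [-0.7, -1.4, 0.7]
tcp [-50.93   0.26  32.92] F reader -1.23 -1.03 0.67
```

View pics/s4.png

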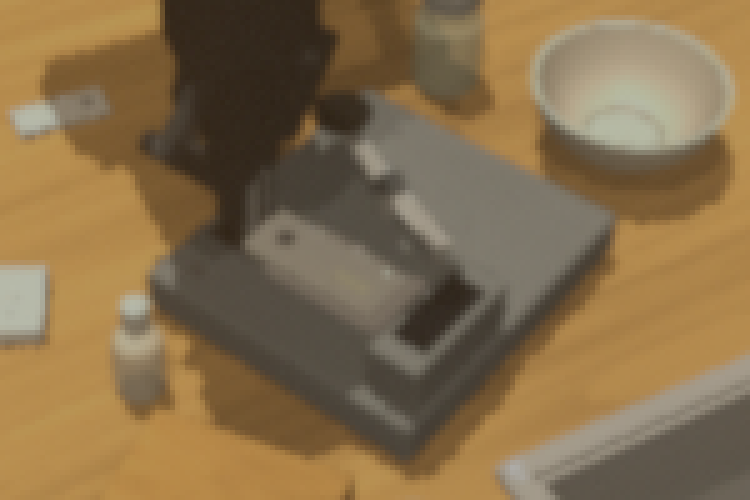

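```bash
python3 -m pendant '[0,-0.0005,0,0,0, 0,0,0,0,0]' | grep force; python3 st.py
```

```text
wrist_force: [-3.2, -2.4, 3.4]
tcp [-50.82   0.29  32.85] F reader -3.89 -0.95 3.38
```

```bash
python3 -m pendant '[0,-0.0005,0,0,0, 0,0,0,0,0]' | grep force; python3 st.py
```

```text
wrist_force: [-4.8, -4.0, 4.1]
tcp [-50.79   0.34  32.79] F reader -6.02 -1.77 4.15
```

Motion has stopped at 6 N, so the cassette is against the stop. Backing off and raising.

```bash
python3 -m pendant '[0,0,0,0,0, 0,0.003,0,0,0, 0,0.008,0,0,0, 0,0.01,0,0,0, 0,0,0,-0.03,0, 0,0,0,-0.03,0, 0,-0.015,0.035,-0.027,0, 0,-0.016,0.038,0,0, 0,0,0,0,0, 0,0,0,0,0]'; python3 st.py; python3 - <<'E'
from rig import robot
import cv2,pickle
c=robot.calibration("wrist");p,d=robot.snapshot("wrist");cv2.imwrite("pics/w4.png",cv2.resize(p[60:320,180:500,::-1],None,fx=2.3,fy=2.3,interpolation=3));pickle.dump((c,d),open("w4.pkl","wb"))
E
```

```text
t: 9.0
tool_pos: [536.6, 80.9, 119.6]
eef_rot: [-0.0, -0.205, 0.979, -0.0]
wrist_force: [-0.2, -0.1, 0.2]
grip_width: 0.002
tcp [-40.44  73.15 119.63] F reader -0.19 -0.05 0.22
```

View pics/w4.png

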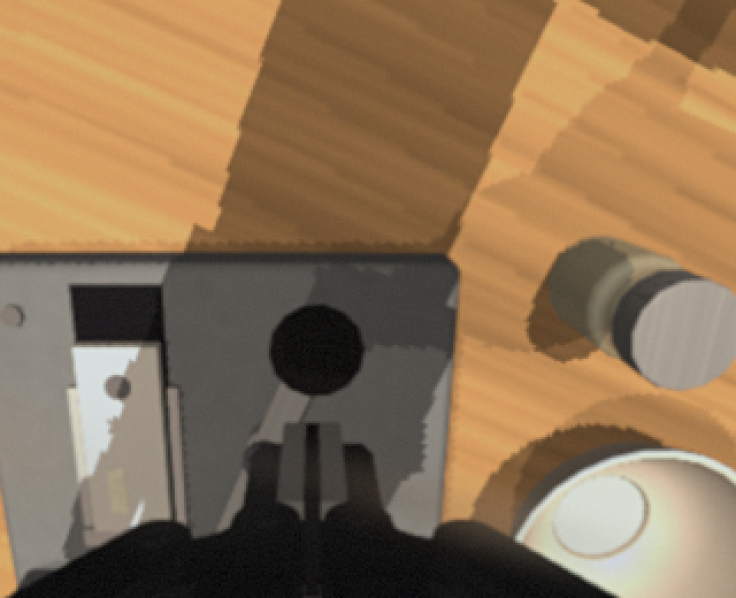

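In w4 the pad disc is centred at (317,350), and the cassette's near edge is at row 343 with the emptied black slot ahead of it.

```bash
python3 - <<'E'
from fit import *
p=pickle.load(open("p.pkl","rb"));c4,d4=pickle.load(open("w4.pkl","rb"))
C=lambda u,v:(c4,180+u/2.3-.3,60+v/2.3-.3)
i=inv(p,plane(*C(317,350),60));print("pad",i,np.arctan2(-i[0],i[1]-55))
for q in((A(457,151),B(411,255),C(317,350)),(A(457,151),C(317,350)),(B(411,255),C(317,350))): print(inv(p,tri(q)))
print("near",inv(p,plane(*C(117,344),37)))
u,v=[int(round(x)) for x in C(317,350)[1:]];D=np.median(d4[v-4:v+5,u-4:u+5]);print(depthpt(c4,u,v,D))
u,v=[int(round(x)) for x in C(220,320)[1:]];D=np.median(d4[v-4:v+5,u-4:u+5]);print("reader top",depthpt(c4,u,v,D))
E
```

```text
pad [-47.30724589  73.72644413  60.        ] 1.1938750078782436
[-46.45867795  73.70780336  57.54320377]
[-46.42380178  73.69485391  57.36539234]
[-46.4321581   73.75405939  57.50800657]
near [-41.25402198   0.64828369  37.        ]
[530.10211761  79.09264461  59.60864169]
reader top [543.61385491  45.01559383  29.58823733]
```

```bash
cat > avg.py <<'E'
from rig import robot
from fit import *
p=pickle.load(open("p.pkl","rb"));c,n=np.cos(p[2]),np.sin(p[2]);F=[];Z=[]
for k in range(8):
    robot.snapshot("scene");s=robot.sense();F.append(s["wrist_force"]);Z.append(s["tool_pos"])
f=np.mean(F,0);sd=np.std(F,0);z=np.mean(Z,0)
print("t",round(s["t"],2),"tcp",inv(p,z).round(2),"F reader %.2f %.2f z %.2f sd %.2f"%(c*f[0]+n*f[1],-n*f[0]+c*f[1],f[2],sd[2]))
E
python3 -m pendant '[0,0.003,0,0.01,0, 0,0.0035,0.0005,0.02,0, 0,0,0,0.018,0, 0,0,0,0.004,0,0,0,0,0,0,0,0,0,0,0]'; python3 avg.py
```

```text
t: 9.8
tool_pos: [531.8, 79.1, 68.6]
eef_rot: [0.001, -0.205, 0.979, -0.0]
wrist_force: [-0.2, 0.2, -0.2]
grip_width: -0.003
t 10.2 tcp [-45.76  73.59  68.51] F reader 0.10 0.33 z 0.05 sd 0.43
```

```bash
python3 -m pendant '[0,0.001,0,0.002,0, 0,0,0,0.002,0, 0,0,0,0.002,0,0,0,0,0,0]'|grep -E 'pos|force'; python3 st.py
```

```text
tool_pos: [529.8, 78.7, 61.7]
wrist_force: [-0.1, 0.1, 0.0]
tcp [-47.48  73.79  61.68] F reader -0.04 0.13 0.04
```

```bash
python3 -m pendant '[0,0,0,0.001,0,0,0,0,0,0]'|grep -E 'pos|force'; python3 st.py
```

```text
tool_pos: [530.0, 78.7, 60.9]
wrist_force: [-1.3, -0.6, -1.0]
tcp [-47.3   73.72  60.9 ] F reader -1.42 -0.07 -1.0
```

```bash
python3 -m pendant '[0,0,0,0.001,0,0,0,0,0,0]'|grep -E 'pos|force'; python3 st.py
```

```text
tool_pos: [530.2, 78.7, 60.2]
wrist_force: [0.5, -0.3, 1.5]
tcp [-47.14  73.68  60.21] F reader 0.34 -0.46 1.52
```

```bash
python3 -m pendant '[0,0,0,0.001,0,0,0,0,0,0]'|grep -E 'pos|force'; python3 st.py
```

```text
tool_pos: [529.9, 78.7, 59.2]
wrist_force: [-2.1, -0.5, 5.3]
tcp [-47.4   73.8   59.24] F reader -2.07 0.4 5.25
```

Contact at z≈60. Now adding force in steps, averaging the reading.

```bash
python3 -m pendant '[0,0,0,0.001,0,0,0,0,0,0]'|grep -E 'pos|force'; python3 avg.py
```

```text
tool_pos: [529.6, 78.7, 58.4]
wrist_force: [-3.1, -0.5, 7.4]
t 12.1 tcp [-47.63  73.88  58.41] F reader -3.34 1.04 z 6.87 sd 0.51
```

```bash
python3 -m pendant '[0,0,0,0.001,0,0,0,0,0,0]'|grep -E 'pos|force'; python3 avg.py
```

```text
tool_pos: [529.4, 78.7, 57.6]
wrist_force: [-4.4, 0.2, 8.6]
t 12.75 tcp [-47.84  73.97  57.61] F reader -4.32 1.48 z 8.59 sd 0.31
```

```bash
python3 -m pendant '[0,0.0008,0.0003,0.001,0,0,0,0,0,0]'|grep -E 'pos|force'; python3 avg.py
```

```text
tool_pos: [529.2, 78.7, 57.0]
wrist_force: [-2.9, -0.5, 9.8]
t 13.4 tcp [-48.06  74.05  57.  ] F reader -3.56 1.20 z 9.61 sd 0.55
```

```bash
python3 -m pendant '[0,0.001,0.0003,0.0012,0,0,0,0,0,0]'|grep -E 'pos|force'; python3 avg.py
```

```text
tool_pos: [528.9, 78.6, 56.2]
wrist_force: [-3.0, 0.8, 10.6]
t 14.05 tcp [-48.31  74.11  56.27] F reader -3.47 1.53 z 10.86 sd 0.51
```

```bash
python3 -m pendant '[0,0.0008,0.0003,0.0006,0,0,0,0,0,0]'|grep -E 'pos|force'; python3 avg.py; python3 - <<'E'
import numpy as np
# arc increments in tool axes (tool x=-reader x, tool y=+reader y)
a=1.19
for k in range(12):
    b=a-0.1; print(round(b,2),"tx %.2f ty %.2f"%(50*(np.sin(b)-np.sin(a)), 50*(np.cos(b)-np.cos(a)))); a=b
E
```

```text
tool_pos: [528.8, 78.6, 56.0]
wrist_force: [-2.9, 0.6, 10.3]
t 14.7 tcp [-48.41  74.15  55.99] F reader -2.50 0.90 z 11.01 sd 0.29
1.09 tx -2.09 ty 4.54
0.99 tx -2.53 ty 4.31
0.89 tx -2.95 ty 4.04
0.79 tx -3.34 ty 3.72
0.69 tx -3.69 ty 3.37
0.59 tx -4.01 ty 2.98
0.49 tx -4.29 ty 2.57
0.39 tx -4.52 ty 2.13
0.29 tx -4.71 ty 1.67
0.19 tx -4.85 ty 1.19
0.09 tx -4.95 ty 0.70
-0.01 tx -4.99 ty 0.20
```

```bash
python3 -m pendant '[0,0,0,0.0005,0, 0,-0.001,0.0023,0,0, 0,-0.0011,0.0022,0,0, 0,-0.0012,0.0022,0,0,0,-0.0013,0.0021,0,0,0,0,0,0,0]'|grep -E 'pos|force'; python3 avg.py
```

```text
tool_pos: [529.7, 88.5, 55.7]
wrist_force: [-2.1, 0.2, 12.0]
t 15.85 tcp [-43.68  82.85  55.68] F reader -2.46 0.61 z 11.79 sd 0.46
```

```bash
python3 st.py s5
```

```text
tcp [-43.7   82.86  55.69] F reader -2.99 1.66 11.03
```

View pics/s5.png

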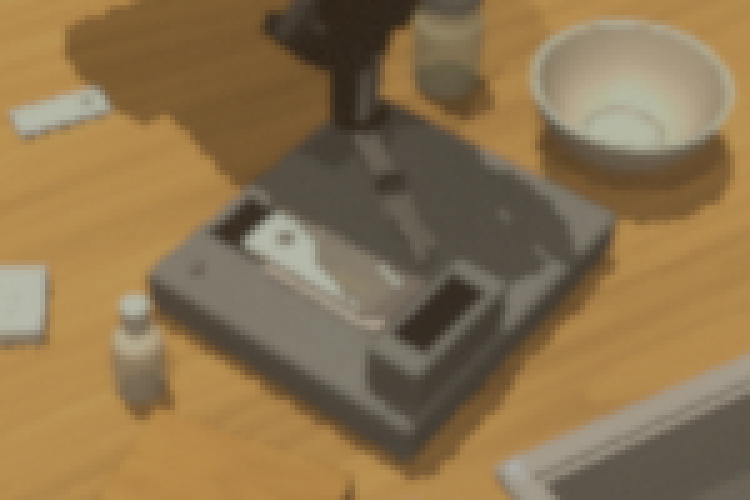

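The clip follows, and its foot has moved to (425,250). Swinging on to a≈0.8.

```bash
python3 -m pendant '[0,-0.0014,0.0021,0,0, 0,-0.0015,0.002,0,0, 0,-0.0016,0.0019,0,0,0,-0.0017,0.0018,0,0,0,0,0,0,0]'|grep -E 'pos|force'; python3 avg.py
```

```text
tool_pos: [532.9, 98.3, 55.9]
wrist_force: [-2.1, 0.5, 11.6]
t 16.93 tcp [-36.9   90.57  55.87] F reader -2.04 0.74 z 11.21 sd 0.28
```

```bash
python3 -m pendant '[0,0,0,0.0004,0, 0,-0.0017,0.0018,0,0, 0,-0.0018,0.0017,0,0, 0,-0.0019,0.0016,0.0001,0,0,0,0,0,0]'|grep -E 'pos|force'; python3 avg.py
```

```text
tool_pos: [536.2, 105.2, 55.6]
wrist_force: [-1.1, -0.2, 11.2]
t 17.95 tcp [-31.08  95.6   55.61] F reader -1.48 0.61 z 11.72 sd 0.43
```

```bash
python3 -m pendant '[0,-0.002,0.0015,0.0001,0, 0,-0.0021,0.0014,0,0, 0,-0.0021,0.0013,0.0001,0,0,-0.0022,0.0012,0,0,0,0,0,0,0]'|grep -E 'pos|force'; python3 avg.py; python3 st.py s6
```

```text
tool_pos: [542.1, 113.6, 55.5]
wrist_force: [-1.2, 0.9, 12.0]
t 18.98 tcp [-22.42 100.95  55.54] F reader -1.20 0.37 z 11.71 sd 0.45
tcp [-22.45 100.95  55.54] F reader -1.31 1.07 11.82
```

View pics/s6.png

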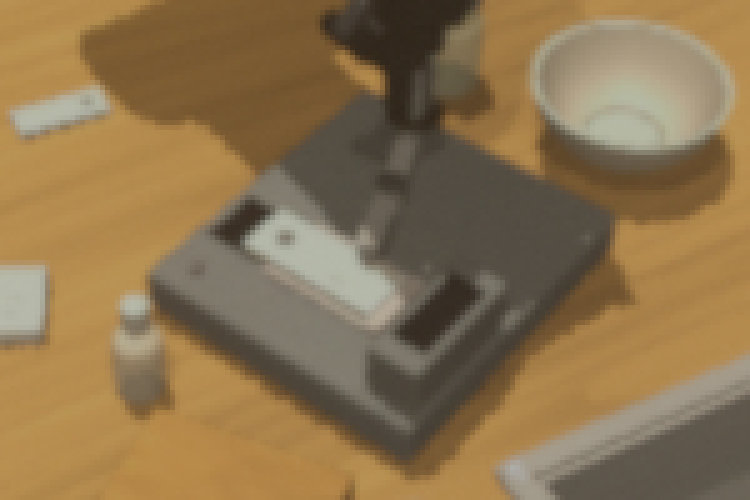

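The foot is over the cassette at (368,245), and the cassette hasn't moved. Swinging on to square.

```bash
python3 -m pendant '[0,-0.0023,0.0011,0,0, 0,-0.0023,0.0009,0.0001,0, 0,-0.0024,0.0007,0,0,0,-0.0024,0.0006,0.0001,0,0,0,0,0,0]'|grep -E 'pos|force'; python3 avg.py
```

```text
tool_pos: [549.1, 120.5, 55.3]
wrist_force: [-1.7, 0.5, 11.6]
t 20.05 tcp [-13.22 104.51  55.35] F reader -1.47 1.00 z 11.52 sd 0.38
```

```bash
python3 -m pendant '[0,-0.0025,0.0005,0,0, 0,-0.0025,0.0004,0,0, 0,-0.0025,0.0002,0,0,0,-0.0025,0.0001,0,0,0,-0.002,0,0,0,0,0,0,0,0]'|grep -E 'pos|force'; python3 avg.py; python3 st.py s7
```

```text
tool_pos: [559.4, 126.7, 55.4]
wrist_force: [-2.0, 0.8, 11.8]
t 21.2 tcp [ -1.29 106.07  55.39] F reader -1.21 1.95 z 12.25 sd 0.58
tcp [ -1.27 106.07  55.4 ] F reader -0.85 2.2 11.59
```

View pics/s7.png

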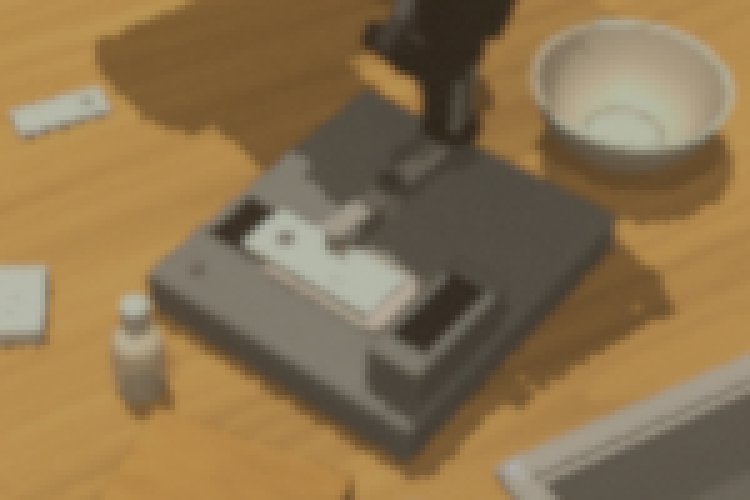

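The clip is square across the cassette. Letting go by going straight up, slowly at first.

```bash
python3 -m pendant '[0,0,0,-0.001,0, 0,0,0,-0.001,0, 0,0,0,-0.002,0,0,0,0,-0.004,0,0,0,0,-0.01,0,0,0,0,-0.03,0,0,0,0,-0.03,0,0,0,0,0,0,0,0,0,0,0]'|grep -E '^t|pos|force'; python3 avg.py
python3 - <<'E'
from rig import robot
import cv2,pickle
c=robot.calibration("wrist");p,d=robot.snapshot("wrist");cv2.imwrite("pics/w5.png",cv2.resize(p[60:320,150:500,::-1],None,fx=2.2,fy=2.2,interpolation=3));pickle.dump((c,d),open("w5.pkl","wb"))
E
python3 st.py s8
```

```text
t: 22.38
tool_pos: [556.1, 125.7, 130.0]
wrist_force: [-0.5, 0.8, -0.6]
t 22.77 tcp [ -4.89 106.6  129.53] F reader -0.18 -0.01 z 0.03 sd 0.37
tcp [ -4.18 106.39 130.32] F reader 0.23 0.19 0.44
```

View pics/w5.png

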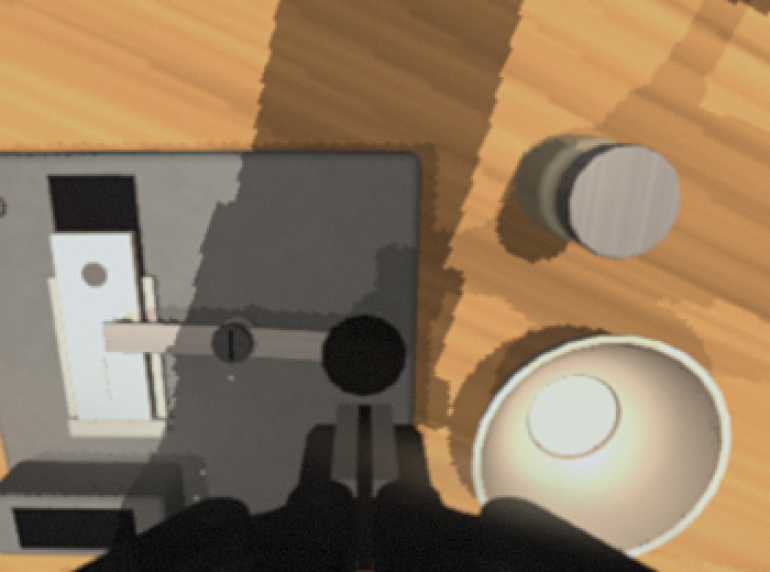

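View pics/s8.png

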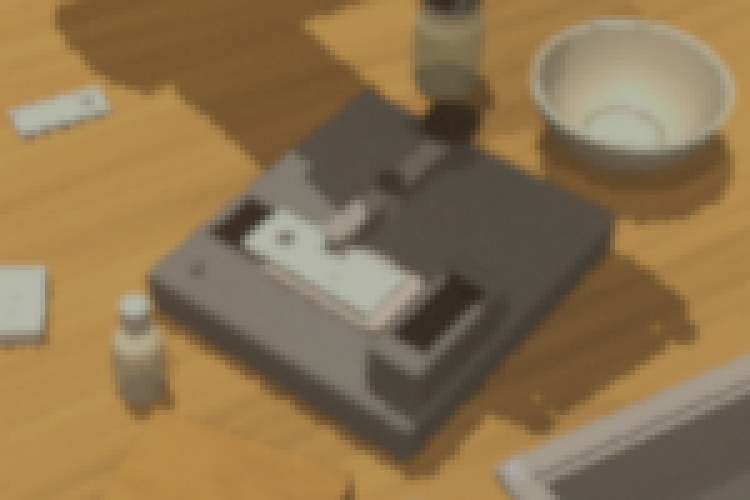

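w5 shows the clip square, with the pad at (364,355), the foot end on the cassette at (112,337) and the cassette's far end touching the stop. Waiting hands-off, and measuring the pad meanwhile.

```bash
python3 -m pendant '[0,0,0,0,0,0,0,0,0,0,0,0,0,0,0,0,0,0,0,0,0,0,0,0,0,0,0,0,0,0,0,0,0,0,0,0,0,0,0,0,0,0,0,0,0,0,0,0,0,0]'|grep '^t:'; python3 -m pendant '[0,0,0,0,0,0,0,0,0,0,0,0,0,0,0,0,0,0,0,0,0,0,0,0,0,0,0,0,0,0,0,0,0,0,0,0,0,0,0,0,0,0,0,0,0,0,0,0,0,0]'|grep '^t:'
python3 - <<'E'
from fit import *
p=pickle.load(open("p.pkl","rb"));c4,d4=pickle.load(open("w5.pkl","rb"))
C=lambda u,v:(c4,150+u/2.2-.3,60+v/2.2-.3)
i=inv(p,plane(*C(364,355),58));print("pad",i,np.arctan2(-i[0],i[1]-55))
print("near",inv(p,plane(*C(93,233),37)),"far",inv(p,plane(*C(110,420),37)))
u,v=[int(round(x)) for x in C(364,355)[1:]];D=np.median(d4[v-4:v+5,u-4:u+5]);print(depthpt(c4,u,v,D))
E
python3 avg.py
```

```text
t: 24.12
t: 25.38
pad [  1.08213188 105.28876407  58.        ] -0.021515042724300933
near [-40.42075282   1.04998301  37.        ] far [39.10102051 -1.9654232  37.        ]
[561.8688705  126.71650257  58.05157572]
t 25.77 tcp [ -3.96 106.36 130.77] F reader -0.25 -0.27 z 0.35 sd 0.32
```

Clamped for 3.9 s at a≈-0.02, with the cassette home. Now pressing the pad again.

```bash
python3 -m pendant '[0,-0.002,0,0.02,0,0,-0.001,-0.001,0.02,0,0,0,0,0.02,0,0,0,0,0.005,0,0,0,0,0,0,0,0,0,0,0]'|grep -E 'pos|force'; python3 avg.py
```

```text
tool_pos: [560.7, 126.2, 66.4]
wrist_force: [0.4, -0.3, 0.5]
t 26.93 tcp [ -0.41 105.22  66.46] F reader -0.14 -0.21 z -0.02 sd 0.28
```

```bash
python3 -m pendant '[0,0,0,0.002,0,0,0,0,0.002,0,0,0,0,0.002,0,0,0,0,0.001,0,0,0,0,0,0]'|grep -E 'pos|force'; python3 avg.py
```

```text
tool_pos: [559.9, 126.1, 58.7]
wrist_force: [0.2, -0.0, -0.5]
t 27.95 tcp [ -0.91 105.35  58.79] F reader -0.06 -0.27 z 0.20 sd 0.39
```

```bash
python3 -m pendant '[0,0,0,0.0015,0,0,0,0,0,0]'|grep -E 'pos|force'; python3 avg.py
```

```text
tool_pos: [560.5, 126.3, 58.2]
wrist_force: [-1.8, 0.0, 4.7]
t 28.6 tcp [ -0.43 105.36  58.17] F reader -0.98 0.87 z 5.38 sd 0.54
```

```bash
python3 -m pendant '[0,0,0,0.0015,0,0,0,0,0,0]'|grep -E 'pos|force'; python3 avg.py
```

```text
tool_pos: [561.0, 126.7, 57.3]
wrist_force: [-2.0, 1.6, 8.2]
t 29.25 tcp [  0.22 105.54  57.4 ] F reader -1.29 1.67 z 8.60 sd 0.66
```

```bash
python3 -m pendant '[0,0,0,0.001,0,0,0,0,0,0]'|grep -E 'pos|force'; python3 avg.py
```

```text
tool_pos: [561.2, 127.0, 56.7]
wrist_force: [-2.9, 1.5, 8.9]
t 29.9 tcp [  0.49 105.7   56.75] F reader -1.46 2.60 z 9.53 sd 0.58
```

```bash
python3 -m pendant '[0,0,0,0.0012,0,0,0,0,0,0]'|grep -E 'pos|force'; python3 avg.py
```

```text
tool_pos: [561.4, 127.3, 55.9]
wrist_force: [-1.8, 2.6, 10.6]
t 30.55 tcp [  0.82 105.91  55.96] F reader -1.50 3.38 z 11.52 sd 0.66
```

```bash
python3 -m pendant '[0,0,0,0.0004,0,0,0,0,0,0]'|grep -E 'pos|force'; python3 avg.py
```

```text
tool_pos: [561.5, 127.4, 55.7]
wrist_force: [-4.1, 2.7, 11.9]
t 31.2 tcp [  0.92 105.97  55.69] F reader -1.93 3.59 z 12.20 sd 0.49
```

Pressed at 12.2 N. Swinging back.

```bash
python3 -m pendant '[0,0.0025,0,-0.0001,0,0,0.0025,-0.0002,0,0,0,0.0025,-0.0004,0,0,0,0.0025,-0.0005,0,0,0,0,0,0,0]'|grep -E 'pos|force'; python3 avg.py
```

```text
tool_pos: [554.5, 122.7, 56.4]
wrist_force: [-0.6, 4.2, 11.2]
t 32.23 tcp [ -7.31 104.42  56.32] F reader 1.05 3.40 z 11.08 sd 0.40
```

```bash
python3 -m pendant '[0,0.0025,0,0.0006,0,0,0.0024,-0.0005,0,0,0,0.0023,-0.0009,0,0,0,0.0023,-0.001,0,0,0,0,0,0,0]'|grep -E 'pos|force'; python3 avg.py
```

```text
tool_pos: [547.1, 116.4, 55.9]
wrist_force: [-0.3, 1.0, 12.0]
t 33.25 tcp [-16.68 101.6   55.88] F reader 0.28 2.76 z 12.12 sd 0.59
```

```bash
python3 -m pendant '[0,0.0023,-0.0009,0,0,0,0.0022,-0.001,0,0,0,0.0022,-0.0011,0,0,0,0.0021,-0.0012,0,0,0,0,0,0,0]'|grep -E 'pos|force'; python3 avg.py; python3 st.py s9
```

```text
tool_pos: [540.7, 108.7, 55.9]
wrist_force: [-0.9, 2.0, 12.0]
t 34.27 tcp [-25.54  97.08  55.84] F reader -0.18 1.78 z 12.10 sd 0.70
tcp [-25.55  97.07  55.83] F reader 0.21 1.59 11.1
```

View pics/s9.png

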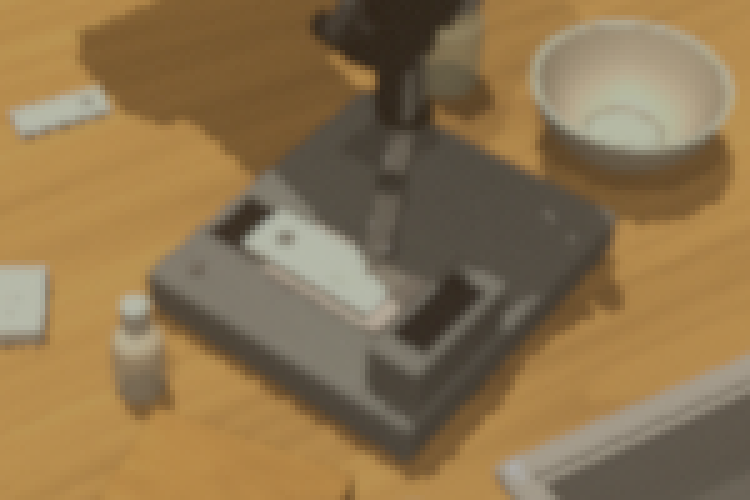

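The clip is following, with its foot at about (380,250), and the cassette is unmoved. Going on.

```bash
python3 -m pendant '[0,0.0021,-0.0014,0,0,0,0.002,-0.0015,0,0,0,0.0019,-0.0016,0,0,0,0.0018,-0.0017,0,0,0,0,0,0,0]'|grep -E 'pos|force'; python3 avg.py
```

```text
tool_pos: [535.7, 99.8, 55.8]
wrist_force: [-1.6, 1.9, 13.5]
t 35.35 tcp [-33.67  90.86  55.73] F reader -0.46 1.99 z 12.86 sd 0.46
```

```bash
python3 -m pendant '[0,0.0018,-0.0018,0,0,0,0.0017,-0.0018,0,0,0,0.0016,-0.0019,0,0,0,0.0015,-0.002,0,0,0,0,0,0,0]'|grep -E 'pos|force'; python3 avg.py
```

```text
tool_pos: [532.5, 90.0, 55.6]
wrist_force: [-1.5, 1.0, 12.1]
t 36.38 tcp [-40.47  83.21  55.65] F reader -0.93 1.84 z 12.89 sd 0.34
```

```bash
python3 -m pendant '[0,0.0014,-0.0021,0,0,0,0.0013,-0.0021,0,0,0,0.0012,-0.0022,0,0,0,0.0011,-0.0022,0,0,0,0.001,-0.0023,0,0,0,0.0009,-0.0023,0,0,0,0,0,0,0]'|grep -E 'pos|force'; python3 avg.py; python3 st.py s10
```

```text
tool_pos: [531.6, 74.9, 55.6]
wrist_force: [-0.7, 0.4, 12.3]
t 37.65 tcp [-47.36  69.71  55.59] F reader -0.83 1.01 z 12.77 sd 0.38
tcp [-47.35  69.72  55.6 ] F reader -0.51 0.74 12.24
```

View pics/s10.png

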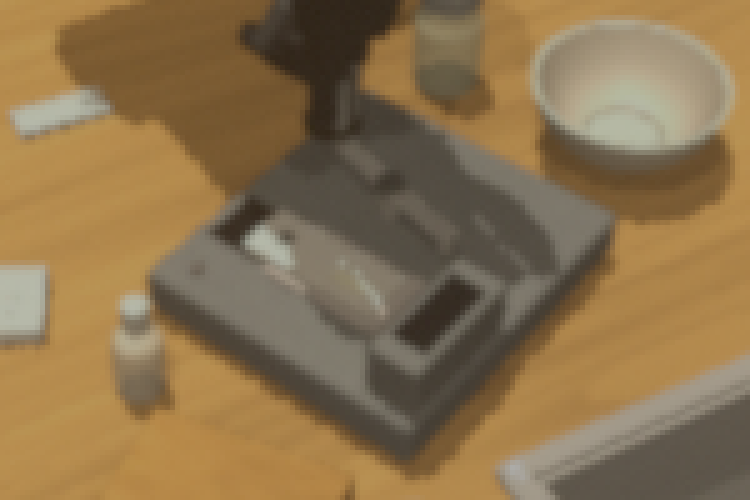

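The clip is clear, at roughly 1.2 to 1.3 rad. Releasing slowly and rising.

```bash
python3 -m pendant '[0,0,0,-0.001,0, 0,0,0,-0.002,0, 0,0,0,-0.002,0,0,0,0,-0.003,0,0,0,0,-0.01,0,0,-0.01,0,-0.03,0,0,-0.01,0,-0.03,0,0,0,0,0,0,0,0,0,0,0]'|grep -E '^t|pos|force'; python3 avg.py
python3 - <<'E'
from rig import robot
import cv2,pickle
c=robot.calibration("wrist");p,d=robot.snapshot("wrist");cv2.imwrite("pics/w6.png",cv2.resize(p[60:320,150:500,::-1],None,fx=2.2,fy=2.2,interpolation=3));pickle.dump((c,d),open("w6.pkl","wb"))
E
python3 st.py s11
```

```text
t: 38.83
tool_pos: [545.2, 82.4, 129.6]
wrist_force: [-0.2, -0.7, 0.1]
t 39.23 tcp [-31.76  71.05 129.34] F reader -0.01 0.06 z 0.13 sd 0.52
tcp [-30.68  70.72 130.3 ] F reader -0.19 -0.79 0.51
```

View pics/w6.png

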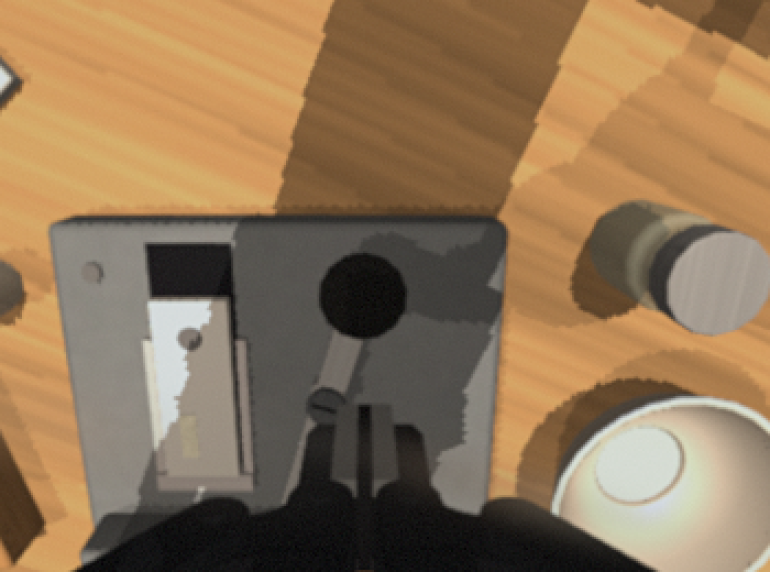

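View pics/s11.png

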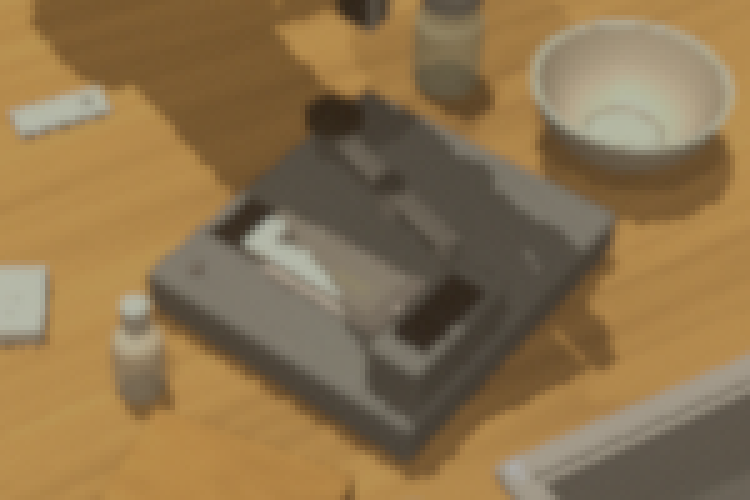

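In w6 the pad is at (363,296), the clip points well clear, and the cassette's far end meets the stop at row 473 with no dark gap. Checking the numbers, then handing in.

```bash
python3 - <<'E'
from fit import *
from rig import robot
p=pickle.load(open("p.pkl","rb"));c4,d4=pickle.load(open("w6.pkl","rb"))
C=lambda u,v:(c4,150+u/2.2-.3,60+v/2.2-.3)
i=inv(p,plane(*C(363,296),60));print("pad",i,"a",np.arctan2(-i[0],i[1]-55))
n=inv(p,plane(*C(190,298),37));f=inv(p,plane(*C(200,474),37));w=inv(p,plane(*C(205,474),35));print("near",n,"far",f,w)
E
```

```text
pad [-48.64231055  69.19204964  60.        ] a 1.286912999763977
near [-41.17244363   0.93900554  37.        ] far [38.16243384 -1.35618385 37.        ] [39.38265867  0.24414959 35.        ]
```

```bash
python3 -c "
from rig import robot
print(robot.hand_in(), robot.sense()['t'])"
```

```text
the job is handed in; nothing more can be done
the job is handed in; nothing more can be done
```

The cassette is home, the clip was clamped and let go for about 4 s, and it is now swung well clear. The job is handed in at about 39 s of the 72 s allowed; no verdict was reported.

- **Push:** I slid the cassette about 19 mm. It stopped moving against the end stop at about 6 N.
- **Clamp:** I pressed the pad at 11 to 12.2 N (averages) and swung the clip from 1.2 rad to about -0.02, measured in the wrist camera.
- **Clear:** I pressed again and swung the clip back at 11.1 to 12.9 N. The highest single wrist reading was 13.5 N up and about 13.7 N in all, under the 15 N limit.

**Last checks:** the clip measured about 1.29 rad. The pictures show no gap between the cassette and the stop, the wrist force is about zero, and the bystanders in view look unmoved. I did not measure their positions or look at the spoon and plate again.

**One disagreement:** in the final view the cassette's near end computes about 1.2 mm short of its home position. It read the same (1.25 mm) right after the 6 N push, so I take it as calibration error of about 2 mm. The pressing force was also above the advised 12.5 N for the last part of the swing back.

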